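# Find the thumb notch in the rewinder's guide bar and hold its release key down

### The arm

A 7-joint arm with a two-finger parallel gripper is mounted at the origin on the work surface. World frame = base frame: x ahead of the robot, y to its left, z up, the work surface at z = 0. Lengths are in m, angles in degrees, forces in N, time in s.
With the tool pointing down it reaches from about 0.35 to 0.9 m from the base axis. Payload 8.1 kg.
Tool frame: the origin (TCP) lies on the centre line of the jaws, within the pads' length; the fingertips stand 25 mm ahead of it and the grasp point (between the pads) lies 6 mm ahead of it; y points along the fingers, x is the direction in which the jaws open and shut, and the axes are right-handed (so a half turn about y gives the same grasp; the last joint's range is limited). The gripper opens to 85 mm and grips with 20 to 120 N. Pads are 22 mm wide; open, the fingers measure 114 mm over their backs; the gripper's body (76 mm by 85 mm) begins 54 mm behind the grasp point. The pads swing forward as they close: fully open they stand 13 mm farther back than shut.
Start: joints at [-71.482, 24.895, 1.432, 90.138, -0.665, 64.973, -4.303], TCP at [0.258, 0.569, 0.256] pointing down, gripper open.
Joint ranges: [-149.89, 149.89], [-25.12, 119.58], [-72.63, 75.52], [4.76, 147.25], [-75.54, 255.54], [6.69, 114.76], [-157.13, 157.13]. Speed limits (degrees/s): [127.2, 127.2, 172.46, 172.46, 180, 180, 180].

### API

Orientations are given as [roll, pitch, yaw] about the fixed x, y, z axes, in that order (R = Rz(yaw) Ry(pitch) Rx(roll)).
In Python, from workcell import ctrl gives the robot as it stands. Calls block until the motion is done:
- ctrl.reach(position, orientation): joint-space move of the TCP to a pose.
- ctrl.move_straight(position, frame=None, v=0.15, until_force=None): straight line of the TCP; frame=None keeps the orientation; v is the mean speed in m/s. With until_force (N) it stops when the force on the tool has changed by that much, and returns True; else False.
- ctrl.movej(angles): joint-space move.
- ctrl.open_gripper() and ctrl.grab(squeeze=None): open the fingers fully, or close them until they stop; squeeze is the grip in N (None keeps the last).
- ctrl.dwell(seconds).
- ctrl.ik(position, orientation): joint angles nearest the present ones, or None.
- ctrl.observe(): the state.
- ctrl.read_camera(name): name is "side" or "top"; returns (picture, depth): 384x512x3 uint8, red, green, blue; 384x512 float32, m along the optical axis (not along the pixel's ray), 0 where there is no reading.
- ctrl.get_calibration(name): a dict with "mtx" (3x3 intrinsics, pixels), "R" (3x3) and "t" (3): a world point X has camera coordinates R X + t. Camera axes: x right, y down, z forward; pixel columns grow to the right and rows downward; lengths in m; the calibration is good to about 2 mm. A picture is of the moment at which its call begins. get_calibration takes no time and is no camera call.
A pose or a line that the arm cannot do raises ctrl.MotionError and nothing moves.
- ctrl.sign_off(): hands the job in, once; it reports no verdict.
Trained networks look in the newest picture that a camera, given by its name, has taken for a name from the list of things; names that differ only in an ending like _2 or _b are one class to them, and where a whole thing is asked for, a point or a joint stands for the part that bears it (a point fixed in the world has none). Each returns a list of dicts, best first, with "p" (0 to 1); they miss things now and then, are a little off and sometimes report something else, mostly with a low value. They report only what shows in the picture. A call takes as long as a camera call.
- ctrl.search_frame(camera, thing): "extent" ([left, top, right, bottom] in pixels, round what is visible of it).
- ctrl.tip_of(camera, thing): "point" ([row, column] in pixels: a listed point, or the origin of a listed thing).
The state is a dict: "clock": time; "joints": joint angles; "dq": joint speeds; "joint_efforts": joint torques, N m; "tool_pos": TCP position; "orientation": TCP orientation; "wrist_force": force on the tool from outside, world axes, zero at the start; "wrist_torque": the same for the moment, N m; "opening": finger opening in m.
Only numpy, scipy, OpenCV 4.12 (cv2) and the standard library are available. Lean on these libraries where they do the work, as an engineer would, in place of code of your own. Each camera call takes 0.05 s, during which the arm holds its last target.

### The job

Starting near either clamp block, run a fingertip lightly along the top edge of the rewinder's steel guide bar until you find the thumb notch, then press the release key inside the notch fully down and keep it there: the program finishes while still holding the key down. Use the fingertips only, grasp nothing, and leave the label roll, the cardboard core and the ink jar alone.

Things in the scene. Friction and masses are not known exactly. Their poses are not given: they have to be found in the camera images.
- rewinder: Bench-top label rewinder, fixed. Origin on the bench; y runs along its guide bar, +x from the front (bar side) to the back, z up. Green deck 45 mm high, x -60 to +190 mm, y -180 to +180 mm. Two guide pins (radius 7, tops 75 mm above the bench) at x +20, y +-100 mm. The machine and its bar do not move when pushed.
- bar_top (a point): Point on the bar's top plane, midway between the clamp blocks (not the notch), rewinder axes. The plain steel bar lies along y: 30 mm wide (x +-15 mm), flat top 75 mm above the bench, 260 mm of it open (y +-130 mm). It is slid lengthwise for the label width, so its single thumb notch has its middle anywhere from y -70 to +70 mm, not told: feel or see it.
- block_left (a point): Centre of the top of the dark steel clamp block at the bar's +y end: 44 mm (x) by 40 mm (y), top 10 mm above the bar's top. The bar sticks out up to 95 mm beyond it; that part has no notch.
- block_right (a point): The same for the equal clamp block at the bar's -y end.
- turntable (a point): Centre of the top of the white paper roll on the rewinder's turntable (68 mm radius, top 75 mm above the bench), behind the bar.
- release_key (a joint): Travel of the release key straight down, in m: 0 = up, 0.008 = on its stop. The notch is a 46 mm long gap in the bar's top, across its whole width, open to front and back. The key is its floor: a steel plate 42 mm (along y) by 26 mm, its top 10 mm below the bar's top when up, 18 mm when fully down. A spring pushes it up, 2 N at the start, 6 N at the stop; it rises when let go.
- label_roll: Bystander: a roll of blank white labels lying flat, 80 mm across, 45 mm high, with a 38 mm hole. Loose, on the bench. Origin under its centre.
- core: Bystander: an empty cardboard core standing on end, 52 mm across, 60 mm high. Loose, on the bench. Origin under its centre.
- ink_jar: Bystander: a small white ink jar with a black cap, 56 mm across, 65 mm high. Loose, on the bench. Origin under its centre.

How it is judged:
By the outcome, as a careful person would: the job done as asked, in the order asked, and still so for the second after the job is handed in, while the arm keeps its last pose, push and grip.
It also fails if it takes over 51 s, if anything falls off the work surface, if the arm or the gripper's body presses on something with over 40 N, if the wrist force passes 120 N, or if a joint passes its speed limit or range.

## Working session

There is one attempt and no reset: what is moved stays moved. The work goes in short steps, each a Python script; the robot and the scene stay as the last script left them, time stands still between calls to the robot, and variables do not carry over. Pictures are saved under pics/ and viewed, and the job is handed in when it is done.

```bash
ls; mkdir -p pics
python3 - <<'E'
from workcell import ctrl
import cv2, numpy as np
print(ctrl.observe())
for c in ("side","top"):
    p,d=ctrl.read_camera(c); cv2.imwrite(f"pics/{c}0.png",cv2.cvtColor(p,cv2.COLOR_RGB2BGR)); np.save(f"{c}_d.npy",d)
    K=ctrl.get_calibration(c); M=np.array(K["mtx"]);R=np.array(K["R"]);t=np.array(K["t"])
    print(c,"cam at",-R.T@t, M[0,0])
    for n in ("bar_top","block_left","block_right","turntable","release_key","label_roll","core","ink_jar","rewinder"):
        for r in ctrl.tip_of(c,n)[:2]:
            v,u=r["point"]; z=d[int(v),int(u)]
            X=R.T@(np.linalg.inv(M)@[u,v,1]*z-t)
            print(n,round(r["p"],2),np.round(r["point"],1),X.round(4))
    for r in ctrl.search_frame(c,"release_key")[:2]: print(r)
print(ctrl.observe()["clock"])
E
```

```text
pics
{'clock': 0.0, 'joints': array([-71.48232976,  24.9368118 ,   1.43150569,  90.18926832,
        -0.66277405,  64.97467689,  -4.29994811]), 'dq': array([-0.05027648,  0.03759744, -0.03824242,  0.0512029 ,  0.07138315,
        0.17804557, -0.01954407]), 'joint_efforts': array([-2.40037036e-03, -6.70463133e+01,  1.02447040e+00, -3.16221464e+01,
        1.57128397e-02,  1.25985776e-02,  8.75720190e-06]), 'tool_pos': array([0.25802085, 0.56873281, 0.25552107]), 'orientation': array([-90.01032039,   0.09191505,  65.60292667]), 'wrist_force': array([-1.07425073,  1.01006105, -0.0727431 ]), 'wrist_torque': array([-0.02022303, -0.01727436,  0.01377787]), 'opening': 0.0852309783372672}
side cam at [ 0.16256907 -0.35381953  0.69683136] 439.20073986842436
bar_top 0.88 [230.1 297.9] [ 0.5782 -0.0224  0.0646]
block_left 0.58 [182.  247.8] [0.5812 0.118  0.0893]
block_right 0.81 [283.4 357.1] [ 0.5483 -0.1769  0.0905]
block_right 0.43 [239.3 196.1] [0.4374 0.1091 0.0394]
turntable 0.56 [198.1 353.6] [ 0.7093 -0.0478  0.0756]Traceback (most recent call last):
  File "<stdin>", line 9, in <module>
ValueError: it knows: bar_top, block_left, block_right, core, ink_jar, label_roll, rewinder, turntable
```

```bash
cat > h.py <<'E'
from workcell import ctrl
import cv2, numpy as np
def cal(c):
    K=ctrl.get_calibration(c); return np.array(K["mtx"]),np.array(K["R"]),np.array(K["t"])
def cloud(c,d):
    M,R,t=cal(c); v,u=np.mgrid[:d.shape[0],:d.shape[1]]
    P=np.stack([u,v,np.ones_like(u)],-1)@np.linalg.inv(M).T*d[...,None]
    X=(P-t)@R; X[d==0]=np.nan; return X
def save(p,n,s=1.5): cv2.imwrite(n,cv2.cvtColor(cv2.resize(p,None,fx=s,fy=s,interpolation=cv2.INTER_CUBIC),cv2.COLOR_RGB2BGR))
E
python3 - <<'E'
from h import *
for c in ("side","top"):
    p,d=ctrl.read_camera(c); save(p,f"pics/{c}1.png"); np.save(f"{c}_d.npy",d); np.save(f"{c}_p.npy",p)
    X=cloud(c,d); M,R,t=cal(c)
    print(c,"cam at",-R.T@t, M[0,0])
    for n in ("bar_top","block_left","block_right","turntable","label_roll","core","ink_jar","rewinder"):
        for r in ctrl.tip_of(c,n)[:2]:
            v,u=r["point"]; print(n,round(r["p"],2),np.round(r["point"],1),X[int(v),int(u)].round(4))
print(ctrl.observe()["clock"])
E
```

```text
side cam at [ 0.16256907 -0.35381953  0.69683136] 439.20073986842436
block_left 0.92 [179.6 252.1] [0.5955 0.1211 0.0861]
block_right 0.94 [280.9 355.7] [ 0.5541 -0.1692  0.0856]
turntable 0.85 [194.8 355.4] [ 0.7182 -0.0439  0.0779]
label_roll 0.71 [157.5 248.1] [0.6788 0.225  0.0303]
core 0.87 [240.8 191.2] [0.4287 0.1136 0.0407]
ink_jar 0.66 [183.  248.6] [0.5802 0.1164 0.0884]
ink_jar 0.56 [352.5 293.3] [ 0.4039 -0.1747  0.0535]
rewinder 0.7 [247.2 312.1] [ 0.5619 -0.0707  0.0735]
top cam at [0.51858407 0.10293953 0.993565  ] 470.8739301587577
bar_top 0.63 [209.2 324.9] [ 0.5647 -0.026   0.0698]
block_left 0.76 [196.7 247.9] [0.5844 0.1252 0.0927]
block_left 0.69 [266.5 242.6] [0.4442 0.1337 0.0008]
block_right 0.87 [215.3 402.8] [ 0.5562 -0.1718  0.0934]
block_right 0.22 [207.5 325.5] [ 0.5689 -0.0284  0.0663]
turntable 0.82 [135.4 335.7] [ 0.711  -0.0443  0.0762]
turntable 0.63 [139.8 188.5] [0.709  0.2565 0.0038]
label_roll 0.96 [139.5 189.5] [0.7093 0.2545 0.0025]
label_roll 0.5 [218.2 405.5] [ 0.5506 -0.1778  0.0925]
core 0.73 [267.8 243.1] [0.4423 0.1315 0.0032]
ink_jar 0.85 [280.8 381.6] [ 0.4298 -0.1393  0.0683]
rewinder 0.63 [190.6 321.5] [ 0.6041 -0.0225  0.0467]
rewinder 0.51 [139.3 190.3] [ 0.7099  0.2528 -0.    ]
1.15
```

View pics/side1.png

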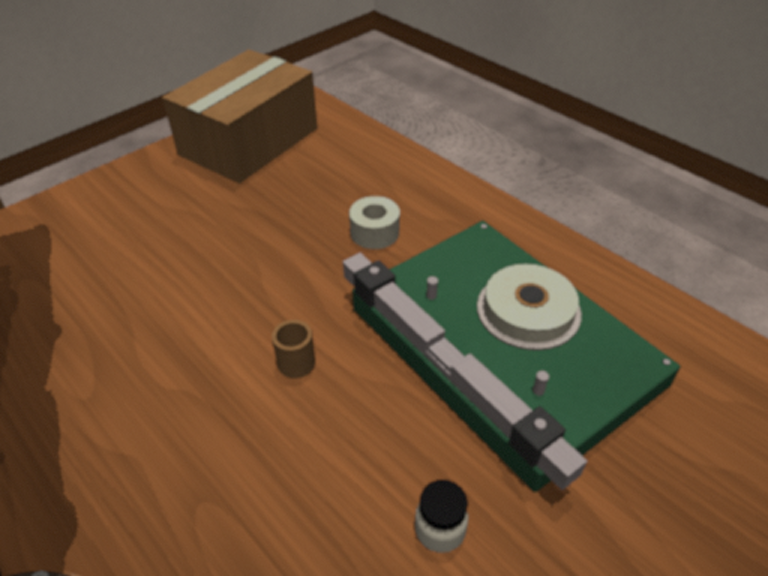

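View pics/top1.png

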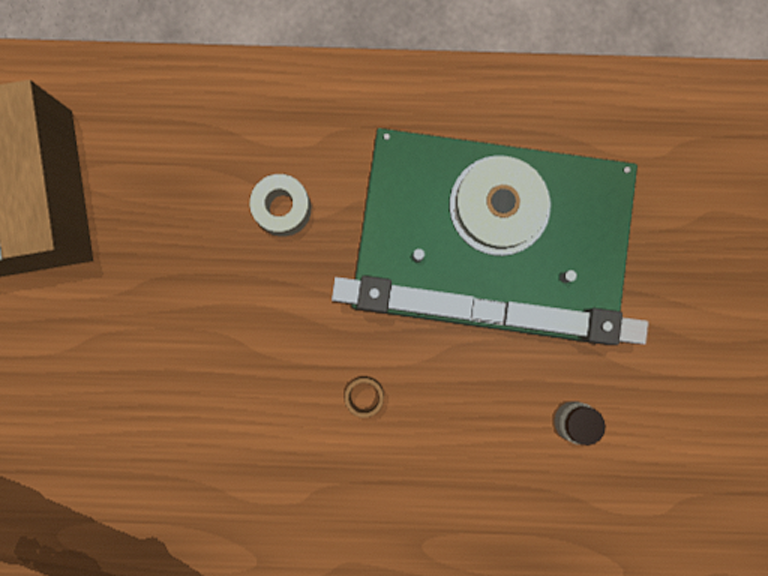

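```bash
python3 - <<'E'
from h import *
from scipy.spatial import cKDTree
for c,bl,br in (("top",(196.,248.8),(217.,404.5)),("side",(179.6,252),(281,356))):
    d=np.load(f"{c}_d.npy"); X=cloud(c,d); M,R,t=cal(c); C=-R.T@t
    def ray(v,u,z):
        w=R.T@np.linalg.inv(M)@[u,v,1]; return C+w*(z-C[2])/w[2]
    L=ray(*bl,.085);Rr=ray(*br,.085); print(c,L.round(4),Rr.round(4),np.linalg.norm(L-Rr))
    p=np.load(f"{c}_p.npy").astype(int)
    P=X.reshape(-1,3); col=p.reshape(-1,3)
    # bar: bright grey at z .07-.08 near line
    yv=(L-Rr)[:2]/np.linalg.norm((L-Rr)[:2]); xv=np.array([yv[1],-yv[0]]); m=(L+Rr)[:2]/2
    q=np.c_[(P[:,:2]-m)@xv,(P[:,:2]-m)@yv,P[:,2]]
    s=(abs(q[:,0])<.03)&(abs(q[:,1])<.12)&(q[:,2]>.069)&(q[:,2]<.082)
    b=q[s]; k=np.polyfit(b[:,1],b[:,0],1)
    print("bar pts",len(b),"x mid",(b[:,0].min()+b[:,0].max())/2,"pct",np.percentile(b[:,0],[3,97]),"slope deg",np.degrees(k[0]),"z",np.median(b[:,2]),"yaw y-axis",np.degrees(np.arctan2(yv[1],yv[0])))
    for y in np.arange(-.16,.161,.01):
        e=q[(abs(q[:,0])<.011)&(abs(q[:,1]-y)<.005)]
        if len(e): print(round(y,3),len(e),e[:,2].mean().round(4),end="; ")
    print("mid",m)
E
python3 - <<'E'
import cv2
p=cv2.imread('pics/top1.png')
cv2.imwrite('pics/crop1.png',cv2.resize(p[260:360,320:660],None,fx=2.3,fy=2.3))
E
```

```text
top [0.5851 0.1219 0.085 ] [ 0.5528 -0.1792  0.085 ] 0.30287799531008625
bar pts 1620 x mid 0.0009627636803144048 pct [-0.01342302  0.01498214] slope deg 0.3463043487712122 z 0.07752909486029325 yaw y-axis 83.87782634379543
-0.16 57 0.0877; -0.15 57 0.091; -0.14 64 0.0881; -0.13 77 0.0832; -0.12 56 0.0773; -0.11 58 0.078; -0.1 57 0.0775; -0.09 60 0.0779; -0.08 56 0.0776; -0.07 57 0.0777; -0.06 60 0.0775; -0.05 57 0.0773; -0.04 57 0.0773; -0.03 58 0.0774; -0.02 67 0.0695; -0.01 59 0.0677; 0.0 55 0.0676; 0.01 56 0.0677; 0.02 57 0.0696; 0.03 55 0.0775; 0.04 57 0.078; 0.05 59 0.0779; 0.06 57 0.0778; 0.07 58 0.0773; 0.08 57 0.0774; 0.09 59 0.0776; 0.1 59 0.0774; 0.11 55 0.0778; 0.12 59 0.0775; 0.13 57 0.0811; 0.14 57 0.0876; 0.15 56 0.0902; 0.16 59 0.0878; mid [ 0.56895893 -0.02862948]
side [0.595  0.1206 0.085 ] [ 0.5541 -0.1713  0.085 ] 0.29477797432890224
bar pts 1525 x mid -0.005836788117363015 pct [-0.02221093  0.00989882] slope deg -1.606526455262035 z 0.07477255771616365 yaw y-axis 82.02495932845311
-0.16 80 0.0868; -0.15 57 0.0873; -0.14 66 0.0851; -0.13 45 0.075; -0.12 67 0.075; -0.11 65 0.0752; -0.1 61 0.075; -0.09 58 0.0751; -0.08 63 0.075; -0.07 51 0.075; -0.06 60 0.075; -0.05 53 0.0749; -0.04 55 0.0751; -0.03 36 0.0748; -0.02 35 0.0649; -0.01 43 0.0648; 0.0 43 0.0649; 0.01 36 0.0648; 0.02 69 0.0707; 0.03 43 0.0748; 0.04 40 0.0747; 0.05 39 0.0749; 0.06 37 0.0749; 0.07 35 0.0748; 0.08 34 0.0747; 0.09 33 0.0745; 0.1 34 0.0747; 0.11 35 0.075; 0.12 37 0.0761; 0.13 66 0.0819; 0.14 41 0.0857; 0.15 26 0.0865; 0.16 32 0.0845; mid [ 0.57458677 -0.02533572]
```

View pics/crop1.png

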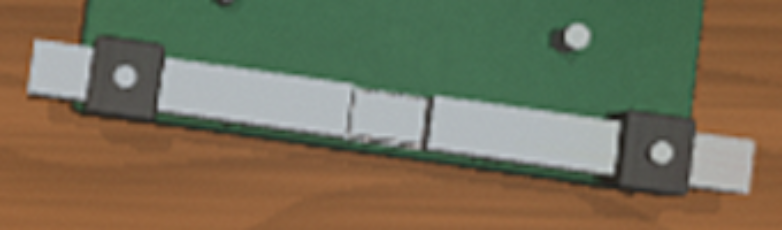

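```bash
cat >> h.py <<'E'
M0=np.array([.5692,-.0285]); a=np.radians(83.6); YV=np.array([np.cos(a),np.sin(a)]); XV=np.array([YV[1],-YV[0]])
ORI=[-90,0,-6.4]
def W(x,y,z): return np.r_[M0+x*XV+y*YV,z]
def st(l=""):
    o=ctrl.observe(); P=o["tool_pos"]; q=P[:2]-M0
    print(l,"t%.2f"%o["clock"],"r",np.round([q@XV*1e3,q@YV*1e3,P[2]*1e3],2),"F",o["wrist_force"].round(2),"T",o["wrist_torque"].round(2)); return o
E
python3 - <<'E'
from h import *
ctrl.grab(20); st("shut"); print(ctrl.observe()["opening"])
for dz in (.25,.14,.1): print(ctrl.ik(W(0,.105,dz),ORI))
ctrl.reach(W(0,.105,.25),ORI); o=st("hover"); print(o["joints"].round(1),o["orientation"].round(2))
ctrl.move_straight(W(0,.105,.125)); ctrl.dwell(.3); st()
for c in ("side","top"):
    p,d=ctrl.read_camera(c); save(p,f"pics/{c}2.png")
E
```

```text
shut t1.92 r [-375.68  559.3   256.35] F [ 0.33 -0.99  0.25] T [ 0.04  0.03 -0.05]
0.00029555719869027165
[-37.85360928  23.74914685  35.6189401   98.37572088 -15.29146395
  62.79201777  -3.87282326]
[-34.91994846  30.71212972  32.16074801 105.26177415 -20.80144709
  49.95265227   0.81070329]
[-33.54916958  33.68696665  30.38752098 107.03426584 -23.17478803
  45.47493305   2.76883417]
hover t4.03 r [ -0.34 106.71 249.82] F [ 0.54 -0.27 -0.33] T [-0.02 -0.   -0.03]
[-37.9  23.8  35.5  98.4 -15.3  62.8  -3.9] [-8.997e+01  3.000e-02 -6.240e+00]
 t5.32 r [  0.25 105.15 125.55] F [-0.75  0.09 -0.05] T [-0.03  0.01  0.  ]
```

```bash
python3 -c "
import cv2,numpy as np
a=cv2.imread('pics/side2.png')[180:520,280:700];b=cv2.imread('pics/top2.png')[180:520,280:660]
cv2.imwrite('pics/both2.png',np.hstack([a,b]))"
```

```text
(no output)
```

View pics/both2.png

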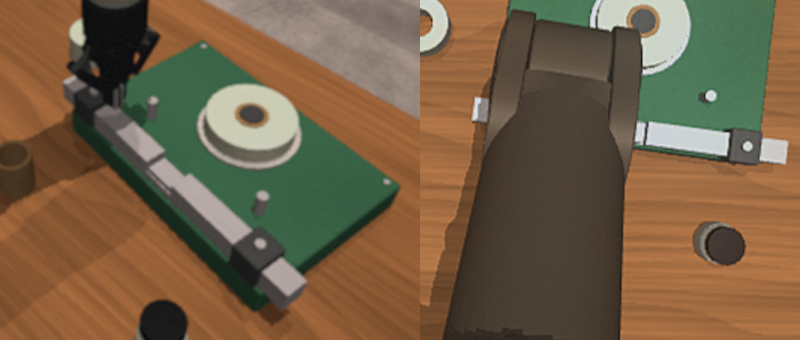

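Run:
```python
from h import *
ctrl.move_straight(W(0,.105,.107),v=.05)
st("pre")
print(ctrl.move_straight(W(0,.105,.094),v=.012,until_force=2.5)); st("touch")
ctrl.dwell(.2); st(); 
F=[ctrl.observe()["wrist_force"] for _ in range(1)]
ctrl.dwell(.2); st()
```

```text
pre t5.92 r [ -0.2  104.86 106.58] F [-0.   -0.05 -1.22] T [-0.02 -0.01 -0.02]
True
touch t6.58 r [1.0000e-02 1.0505e+02 1.0017e+02] F [-1.11 -0.06  6.59] T [-0.01  0.3  -0.02]
 t6.78 r [2.0000e-02 1.0501e+02 1.0017e+02] F [-1.62  0.05  6.24] T [0.   0.23 0.01]
 t6.98 r [4.0000e-02 1.0503e+02 1.0020e+02] F [-0.73 -0.29  6.38] T [ 0.05  0.2  -0.03]
```

Run:
```python
from h import *
z=.0999
for y in (.100,.090,.080,.070):
    hit=ctrl.move_straight(W(0,y,z),v=.03,until_force=8); o=st(f"{y} {hit} z{z:.4f}")
    f=o["wrist_force"][2]
    if f<3: z-=.0003
    elif f>7: z+=.0002
    if hit or o["tool_pos"][2]<.0985: break
```

```text
0.1 False z0.0999 t7.30 r [  0.38  99.72 100.19] F [ 0.19 -0.34  5.08] T [-0.08  0.06  0.02]
0.09 False z0.0999 t7.78 r [  0.34  89.85 100.17] F [0.08 1.05 6.12] T [ 0.1  -0.05 -0.  ]
0.08 False z0.0999 t8.27 r [  0.32  79.97 100.18] F [-0.2   0.4   6.56] T [ 0.23  0.05 -0.02]
0.07 False z0.0999 t8.75 r [  0.31  69.99 100.18] F [-0.74  0.68  6.77] T [ 0.24  0.02 -0.04]
```

Run:
```python
from h import *
z=.0999
for y in [.06,.05,.04,.034,.028,.024,.020,.017,.014,.011,.008,.005,.002]:
    hit=ctrl.move_straight(W(0,y,z),v=.03,until_force=9); o=st(f"{y} {hit}")
    if o["wrist_force"][2]<2.5 and y<.03: 
        ctrl.dwell(.1); o=st("chk")
        if o["wrist_force"][2]<2: break
    if hit: break
```

```text
0.06 False t9.23 r [  0.33  59.97 100.17] F [0.55 1.61 6.18] T [0.21 0.03 0.  ]
0.05 False t9.72 r [  0.32  49.98 100.17] F [-1.    1.14  6.61] T [ 0.23 -0.02  0.07]
0.04 False t10.20 r [  0.32  39.99 100.18] F [-1.22  0.96  6.45] T [ 0.25 -0.    0.05]
0.034 False t10.55 r [  0.3   34.09 100.15] F [-1.34  1.69  6.5 ] T [ 0.3  -0.03 -0.  ]
0.028 False t10.90 r [  0.33  28.09 100.18] F [0.11 1.17 6.94] T [ 0.34 -0.08  0.03]
0.024 False t11.18 r [  0.3   24.23 100.16] F [-0.87  1.37  5.96] T [ 0.38 -0.05  0.  ]
0.02 False t11.47 r [  0.31  20.23 100.15] F [0.42 2.07 6.48] T [ 0.45 -0.03  0.09]
0.017 False t11.72 r [  0.29  17.3  100.1 ] F [-0.06  2.09  5.61] T [ 0.53 -0.18  0.02]
0.014 False t11.97 r [ 0.14 14.05 99.9 ] F [0.75 0.94 4.57] T [ 0.35 -0.15  0.04]
0.011 False t12.22 r [-0.61 10.2  99.46] F [-0.28  0.58 -0.47] T [-0.    0.02 -0.02]
chk t12.32 r [-0.42 10.63 99.57] F [-0.14  0.38 -0.54] T [ 0.04 -0.01  0.02]
```

Run:
```python
from h import *
ctrl.move_straight(W(0,.0005,.0998),v=.03); st("mid")
print(ctrl.move_straight(W(0,.0005,.0925),v=.03,until_force=4)); st("above key")
print(ctrl.move_straight(W(0,.0005,.086),v=.015,until_force=12)); st("part")
print(ctrl.move_straight(W(0,.0005,.0800),v=.01,until_force=9)); st("stop")
ctrl.dwell(.4); st()
```

```text
mid t12.82 r [ 0.    0.25 99.83] F [0.21 0.19 0.29] T [ 0.01 -0.01 -0.02]
False
above key t13.21 r [-0.2   0.56 92.18] F [-0.08  0.04  0.17] T [-0.    0.01 -0.03]
False
part t13.79 r [ 0.28  0.5  86.17] F [ 0.94 -0.28  3.81] T [ 0.08 -0.11 -0.05]
True
stop t14.27 r [ 0.29  0.51 82.14] F [-1.33  0.66  7.24] T [0.08 0.38 0.01]
 t14.67 r [ 0.28  0.54 82.15] F [-1.8   0.53  8.71] T [ 0.06  0.35 -0.05]
```

Run:
```python
from h import *
print(ctrl.move_straight(W(0,.0005,.0815),v=.005,until_force=15)); st("firm")
ctrl.dwell(.8); st("hold")
p,d=ctrl.read_camera("side"); save(p,"pics/side3.png")
```

```text
False
firm t14.96 r [ 0.3   0.51 82.08] F [-1.37  0.14 11.76] T [ 0.11  0.37 -0.03]
hold t15.76 r [ 0.26  0.5  82.06] F [-2.27  1.33 12.08] T [0.16 0.38 0.  ]
```

View pics/side3.png

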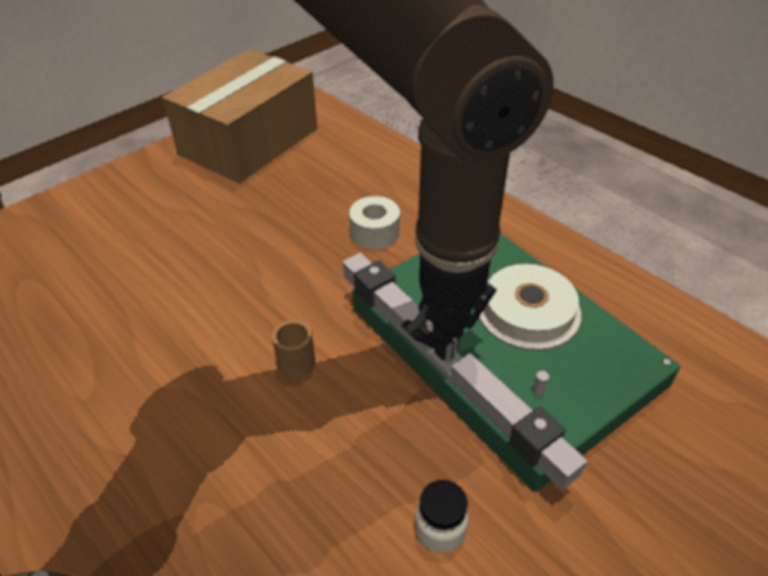

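The side picture shows the fingertips in the notch at about pixel (448, 350). The label roll (375, 222), core (294, 348) and ink jar (442, 515) are where they were. The key is on its stop at 12 N, so I'm handing in.

Run:
```python
from h import *
st("before"); ctrl.sign_off(); st("after")
```

```text
before t15.81 r [ 0.29  0.51 82.09] F [-2.08  1.4  12.  ] T [0.18 0.34 0.01]
the job is handed in; nothing more can be done
the job is handed in; nothing more can be done
```

The release key is pressed fully down, and I handed the job in at about 15.8 s with the arm still holding it there.

- **Feeling for the notch:** I shut the gripper and touched the bar about 25 mm inside the left (+y) clamp block. I then slid the fingertips along the top with about 5–7 N downward. The force fell to zero at y of about +11 mm, where the fingertips came off the bar at the notch's edge. That fits the notch middle near y 0 that the depth images gave.
- **Pressing the key:** I centred in the notch and pressed until the travel stopped. The fingertips ended 18.1 mm below the bar's top, against 18 mm expected at the stop. The push held steady at 12 N for the last 0.8 s, against the spring's 6 N at the stop.
- **Bystanders:** the last side picture shows the label roll, core and ink jar where they were.

**Disagreements:** the top camera read the bar about 2.5 mm too high, slightly more than its stated 2 mm error. The side camera and the touch both gave 75 mm, so I used those. The networks do not know the release key, so its position came from depth and touch alone.

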